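# Start the bench-pin locking screw in its deep well

### The job

Take the wood-knobbed locking screw out of the wooden stand and lower it, without dropping it, down the deep well in the steel bench-pin block. Find the start of the hidden thread at the bottom by feel, without forcing it, and screw it in clockwise until its brass flange sits fully home on the block, only finger-tight. Let go, and leave everything else where it is.

Things in the scene. Friction and masses are not known exactly. Their poses are not given: they have to be found in the camera images.
- screw: The locking screw, 114 mm tall, about 0.2 kg, upright in one hole of the stand, its nose 6 mm above the table. Origin at the centre of its lower end (nose), z up its axis. Steel nose d 15 mm, 0 to 30 mm up; guide barrel d 26.4, 26 to 67 mm up, lower edge tapered; brass flange d 36, 67 to 73 mm; neck d 18; round dark wooden knob d 32, 80 to 114 mm up
- lugs (a point): On the screw's axis, 8 mm above the nose: the level of its three round-ended thread lugs, 5 mm thick, reaching out to d 25.4 mm, 120 degrees apart, one of them along the screw's x axis
- flange (a point): Centre of the underside of the screw's brass flange, 67 mm above the nose. It lies on the block's top when the screw is home
- knob (a point): Where to grip the wooden knob (round, d 32 mm): on the screw's axis, 100 mm above the nose
- stand: Fixed wooden stand, 66 x 160 x 46 mm (x, y, z), origin at the centre of its underside. Two holes d 29 mm, 40 mm deep: at y = +45 mm the screw, at y = -45 mm the punch
- block: Fixed dark steel bench-pin block, top face 84 x 84 mm, 80 mm high, feet to 68 mm either side in x; origin at the centre of its underside on the table. A wooden bench pin juts out along its -x to 141 mm from the origin, its top 59 mm above the table
- mouth (a point): Centre of the mouth of the vertical well (d 28 mm) in the middle of the block's flat top, 80 mm above the table. The screw stands by itself when let go in the well, and does not turn by itself in the thread
- thread (a point): On the well's axis, 45 mm below the mouth: flat top of the brass 3-start right-hand thread (bore d 18 mm, lead 30 mm a turn). It has three windows 48 degrees wide, 120 degrees apart, for the lugs; which way they face is hidden and changes every time. With lugs on the flat, the flange is 16.5 mm above the mouth; over the windows (some 20 degrees of play) the screw can sink 8 to 10 mm
- punch: Bystander: a steel punch with a pale wooden head in the stand's other hole, top 89 mm above the table, d 30 mm; origin at the centre of its lower end
- tin: Bystander: shallow blue tin, d 90 mm, 22 mm high, origin under its centre
- bangle: Bystander: brass bangle lying flat, d 64 mm, 12 mm high, origin under its centre
- discs: Bystander: a red abrasive disc, d 42 mm, 10 mm high, origin under its centre
- polish: Bystander: amber jar with black cap, d 52 mm, 55 mm high, origin under its centre
- burnisher: Bystander: a burnisher with a dark wooden handle lying on the bench, origin under its middle
- planish: Bystander: square steel planishing plate, 75 x 75 x 18 mm, origin under its centre
- wheel: Bystander: brown polishing wheel, d 60 mm, 14 mm high, origin under its centre
- home (a point): The same point as the mouth's centre. Once started (flange 6 to 8 mm above this point), the screw goes down 30 mm per clockwise turn seen from above and its flange is home after 0.2 to 0.3 turn; it turns freely until then, so any stiffness on the way means that it is being forced
Not all that is in view belongs to the job. What is shaped like the screw but green or orange is not meant.

How it is judged:
On the way, in this order (a step that is already met when the one before it is completed fails the run):
1. the screw's lower end is down in the well (horizontal distance between flange and mouth below 0.006 m and z of flange in the frame of mouth below 0.03 m and angle between screw's own z axis and vertical below 0.12 rad), for 0.1 s.
2. the thread is started: the lugs are through the windows (horizontal distance between flange and mouth below 0.004 m and z of flange in the frame of mouth below 0.011 m and angle between screw's own z axis and vertical below 0.1 rad), for 0.1 s.
At the end, for the whole second after the job is handed in: The screw is upright in the well (within 0.05 rad), at rest and let go, its flange within 1.5 mm of the block's top and within 3 mm of the well's axis (z of flange in the frame of mouth below 0.0015 m and horizontal distance between flange and mouth below 0.003 m and angle between screw's own z axis and vertical below 0.05 rad and linear speed of screw below 0.02 m/s); the robot touches nothing.
It fails at once if the screw is forced or cross-threaded: more than 35 N between the screw and the block with its thread (contact force between screw and block above 35 N).
It fails at once if the screw is dropped down the well (faster than 0.6 m/s) (horizontal distance between screw and mouth below 0.012 m and linear speed of screw above 0.6 m/s and z of flange in the frame of mouth below 0.065 m).
It fails at once if a bystander is moved by more than 20 mm (distance of any of punch, tin, bangle, discs, polish, burnisher, planish, wheel from where it was at the start of the episode above 0.02 m).
It also fails if it takes over 72 s, if anything falls off the work surface, if the arm or the gripper's body presses on something with over 40 N, if the wrist force passes 120 N, or if a joint passes its speed limit or range.

### The arm

A 7-joint arm with a two-finger parallel gripper is mounted at the origin on the work surface. World frame = base frame: x ahead of the robot, y to its left, z up, the work surface at z = 0. Lengths are in m, angles in rad, forces in N, time in s.
With the tool pointing down it reaches from about 0.4 to 0.85 m from the base axis. Payload 4.5 kg.
Tool frame: the origin (TCP) lies on the centre line of the jaws, within the pads' length; the fingertips stand 22 mm ahead of it and the grasp point (between the pads) lies 3 mm ahead of it (r.tip_reach is the distance from the TCP to the fingertips, in m); z points along the fingers, x is the direction in which the jaws open and shut, and the axes are right-handed (so a half turn about z gives the same grasp; the last joint's range is limited). The gripper opens to 88 mm and grips with 3 to 60 N. Pads are 18 mm wide; open, the fingers measure 123 mm over their backs; the gripper's body (75 mm by 187 mm) begins 45 mm behind the grasp point.
Start: joints at [1.221, 0.689, -0.195, 1.565, 0.157, 0.902, -0.215], TCP at [0.234, -0.58, 0.261] pointing down, gripper open.
Joint ranges: [-3.01, 3.01], [-0.46, 2.08], [-1.47, 1.51], [0.13, 2.56], [-1, 4.14], [0.04, 2.09], [-2.66, 2.66]. Speed limits (rad/s): [2.57, 2.57, 3.14, 3.14, 3.14, 3.14, 3.14].

### API

Orientations are given as a 3x3 rotation matrix whose columns are the frame's x, y, z axes.
In Python, from cell import r, eyes, ticket gives the robot as it stands.
- The arm moves only by the tool apply_moves, never from a script. Its argument "rows" is a list of rows, each a list of 3 entries, a list of its own where there are three numbers: the shift along the tool's x, y, z in mm, then the turn, a rotation vector about the tool's x, y, z in degrees, then the opening, from -1 (shut) to 1 (fully open). A call has 1 to 20 rows; each row shifts and turns the commanded pose from where the row before left it, along the tool's axes as they then stand; what a row does not reach is not made up. A row lasts 1/12 s, in which the tool goes at most 41.7 mm and 7.16 degrees, less where a joint would pass 70% of its speed; a pose out of reach is approached as far as the arm can. A call is refused whole if a number of a shift passes 41.7 or a number of a turn 7.16, either way. A call with a gripper value outside its range is refused whole. The fingers move at their own pace and stop on an object; "newtons" is the grip in N (left out, the last holds). Time passes only in rows, so rows that do not move let the fingers close. It gives the time, the measured TCP pose, the force and the opening at its end, in the units of the state.
- r.read_state(): the state, without advancing time (a new reading comes with each control period).
- eyes.grab_frame(name): name is "scene" or "side" or "wrist"; returns the picture (480x640x3 uint8, red, green, blue); there is no depth.
- eyes.camera_model(name): a dict with "camera_matrix" (3x3 intrinsics, pixels), "rvec" (rotation vector, rad) and "tvec" (3), from world to camera coordinates, as OpenCV has them. Camera axes: x right, y down, z forward; pixel columns grow to the right and rows downward; lengths in m; the calibration is good to about 2 mm. The wrist camera is an equidistant fisheye: a pixel r from the principal point sees the ray r / f radians off the axis. A picture is of the moment at which its call begins: read the wrist's pose just before it. camera_model takes no time and is no camera call; for the wrist camera it gives the pose at the moment of the call.
- ticket.job_done(): hands the job in, once; it reports no verdict.
Trained networks look in the newest picture that a camera, given by its name, has taken for a name from the list of things; names that differ only in an ending like _2 or _b are one class to them, and where a whole thing is asked for, a point or a joint stands for the part that bears it (a point fixed in the world has none). Each returns a list of dicts, best first, with "conf" (0 to 1); they miss things now and then, are a little off and sometimes report something else, mostly with a low value. They report only what shows in the picture. A call takes as long as a camera call. They do not tell look-alikes from the thing itself.
- eyes.boxes_of(name, camera): "centre" ([row, column] in pixels, amid what is visible of it).
The state is a dict: "time": time; "q": joint angles; "joint_velocities": joint speeds; "joint_efforts": joint torques, N m; "position": TCP position; "eef_rot": TCP orientation; "wrist_force": force on the tool from outside, world axes, zero at the start; "moment": the same for the moment, N m; "width": opening from 0.0 (shut) to 1.0 (fully open).
Only numpy, scipy, OpenCV 4.12 (cv2) and the standard library are available. Lean on these libraries where they do the work, as an engineer would, in place of code of your own. Each camera call takes 0.05 s, during which the arm holds its last target.

## Working session

There is one attempt and no reset: what is moved stays moved. The work goes in short steps, Python scripts to look and compute and a tool call to move; the robot and the scene stay as the last step left them, time stands still between calls to the robot, and variables do not carry over. Pictures are saved under pics/ and viewed, and the job is handed in when it is done.

Besides the shell and the picture viewer there is one more tool, called as a command line: name --argument value ..., lists and objects as JSON in quotes. apply_moves: Moves the arm, as the interface text tells. Its arguments: {"type":"object","properties":{"rows":{"type":"array","items":{"type":"array"}},"newtons":{"type":"number"}},"required":["rows"]}

```bash
ls; mkdir -p pics; cat > h.py <<'E'
from cell import r, eyes, ticket
import numpy as np, cv2
def save(n,f):
    im=eyes.grab_frame(n); cv2.imwrite('pics/'+f,cv2.cvtColor(im,cv2.COLOR_RGB2BGR)); return im
def ray(name,row,col,cm=None):
    m=cm or eyes.camera_model(name); K=np.array(m['camera_matrix'],float);R=cv2.Rodrigues(np.array(m['rvec'],float))[0];t=np.array(m['tvec'],float).ravel()
    x=(col-K[0,2])/K[0,0]; y=(row-K[1,2])/K[1,1]
    if name=='wrist':
        th=np.hypot(x,y); s=np.sin(th)/th if th>1e-9 else 1; d=np.array([x*s,y*s,np.cos(th)])
    else: d=np.array([x,y,1.])
    d=R.T@d; return -R.T@t, d/np.linalg.norm(d)
def atz(name,row,col,z,cm=None):
    o,d=ray(name,row,col,cm); return o+d*(z-o[2])/d[2]
def tri(rs):
    A=np.zeros((3,3));b=np.zeros(3)
    for o,d in rs:
        P=np.eye(3)-np.outer(d,d);A+=P;b+=P@o
    p=np.linalg.solve(A,b); return p,[np.linalg.norm((np.eye(3)-np.outer(d,d))@(p-o)) for o,d in rs]
def proj(name,p,cm=None):
    m=cm or eyes.camera_model(name); K=np.array(m['camera_matrix'],float);R=cv2.Rodrigues(np.array(m['rvec'],float))[0];t=np.array(m['tvec'],float).ravel()
    c=R@np.array(p)+t
    if name=='wrist':
        th=np.arctan2(np.hypot(c[0],c[1]),c[2]); h=np.hypot(c[0],c[1]); x,y=c[0]/h*th,c[1]/h*th
    else: x,y=c[:2]/c[2]
    return K[1,1]*y+K[1,2],K[0,0]*x+K[0,2]
E
python3 - <<'E'
from h import *
s=r.read_state(); print(s)
for n in('scene','side','wrist'):
    save(n,n+'0.png')
    for t in('knob','mouth','screw','block','stand','punch','flange'):
        print(n,t,[(np.round(d['centre'],1).tolist(),round(d['conf'],2)) for d in eyes.boxes_of(t,n)[:4]])
print(r.read_state()['time'])
E
```

```text
pics
{'time': 0.0, 'q': array([ 1.2207853 ,  0.69001896, -0.19447707,  1.56635495,  0.15728918,
        0.90254143, -0.21513798]), 'joint_velocities': array([ 0.00085468,  0.00018798, -0.00104892, -0.00110313,  0.00136589,
        0.00031882, -0.00052187]), 'joint_efforts': array([-1.01569152e-03, -5.27557218e+01, -1.26676016e+00, -1.53427130e+01,
       -5.24713250e-02,  6.58825447e-03,  1.83241118e-04]), 'position': array([ 0.23374257, -0.57898199,  0.25988435]), 'eef_rot': array([[ 3.74467746e-01, -9.27239534e-01, -8.68606221e-04],
       [-9.27237937e-01, -3.74468720e-01,  1.72795737e-03],
       [-1.92749625e-03,  1.58340338e-04, -9.99998130e-01]]), 'wrist_force': array([ 0.02553902, -0.3423622 ,  0.12710435]), 'moment': array([-0.01623169, -0.03117948, -0.00588803]), 'width': 0.9981845304613571}
scene knob [([247.3, 276.7], 0.86), ([215.8, 322.7], 0.75), ([222.5, 295.3], 0.72), ([227.7, 252.8], 0.7)]
scene mouth [([302.1, 360.6], 0.68), ([298.3, 242.1], 0.67)]
scene screw [([226.7, 251.2], 0.78), ([222.7, 296.7], 0.72), ([216.3, 323.3], 0.71), ([247.5, 273.6], 0.65)]
scene bloc
[... 158 characters left out ...]
0.67), ([223.1, 296.0], 0.64), ([225.0, 252.2], 0.6)]
side knob [([331.9, 388.0], 0.87), ([278.5, 373.8], 0.7), ([303.4, 328.3], 0.66), ([311.4, 271.8], 0.59)]
side mouth [([207.6, 323.1], 0.72)]
side screw [([283.8, 377.2], 0.93), ([332.9, 389.9], 0.93), ([308.4, 274.7], 0.66), ([172.3, 365.9], 0.65)]
side block [([204.1, 323.6], 0.65), ([298.4, 330.4], 0.43)]
side stand [([351.0, 325.8], 0.76), ([205.8, 322.6], 0.21)]
side punch [([345.8, 333.7], 0.83), ([302.5, 330.7], 0.22)]
side flange [([281.5, 371.9], 0.91), ([309.5, 272.2], 0.8), ([332.4, 389.6], 0.67), ([358.7, 449.9], 0.57)]
wrist knob []
wrist mouth []
wrist screw []
wrist block []
wrist stand []
wrist punch []
wrist flange []
1.2
```

View pics/scene0.png

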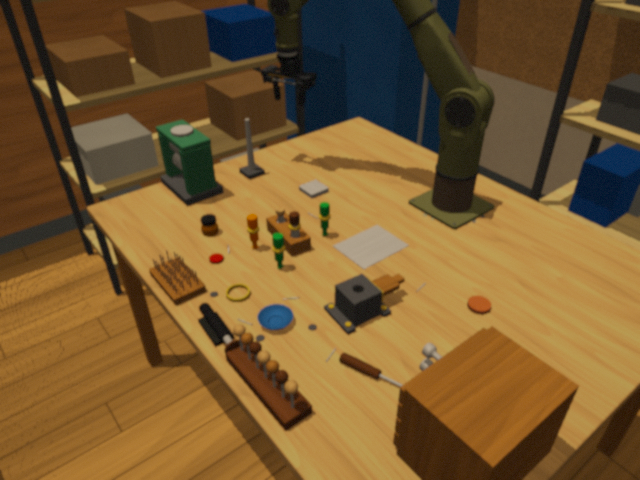

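View pics/side0.png

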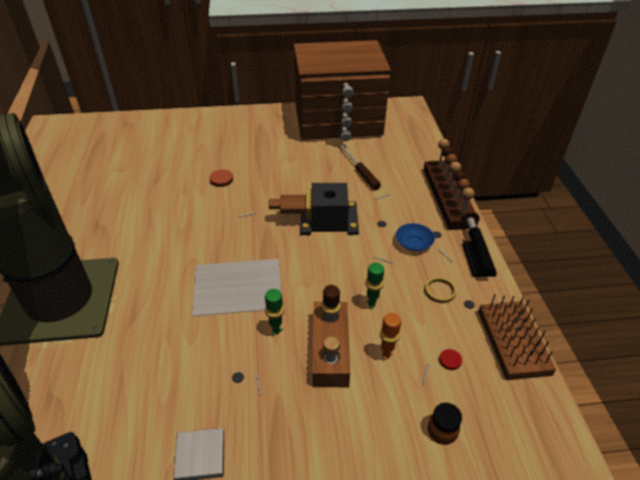

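View pics/wrist0.png

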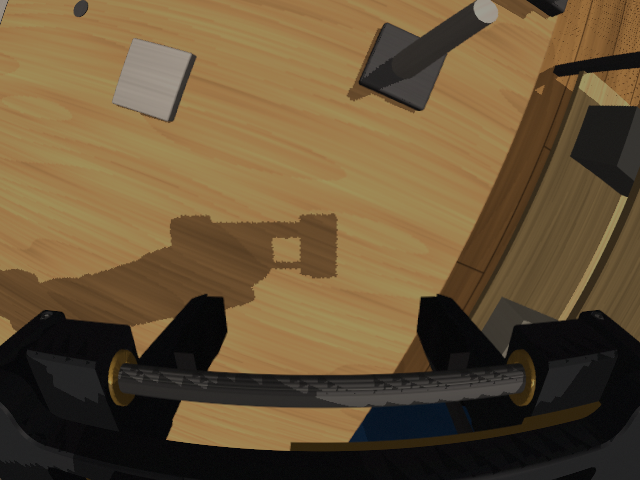

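The screw, with its dark knob, is in the stand at about scene (row 216, col 295) and side (292, 331). The green and orange look-alikes stand around it. The block's mouth is near scene (290, 357) and side (193, 330). I'll zoom in for better pixel positions.

```bash
python3 - <<'E'
from h import *
a=cv2.imread('pics/scene0.png')[190:330,230:410]; b=cv2.imread('pics/side0.png')[170:400,250:420]
cv2.imwrite('pics/za.png',cv2.resize(a,None,fx=4,fy=4,interpolation=cv2.INTER_CUBIC))
cv2.imwrite('pics/zb.png',cv2.resize(b,None,fx=2.6*1,fy=2.6,interpolation=cv2.INTER_CUBIC))
E
```

```text
(no output)
```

View pics/za.png

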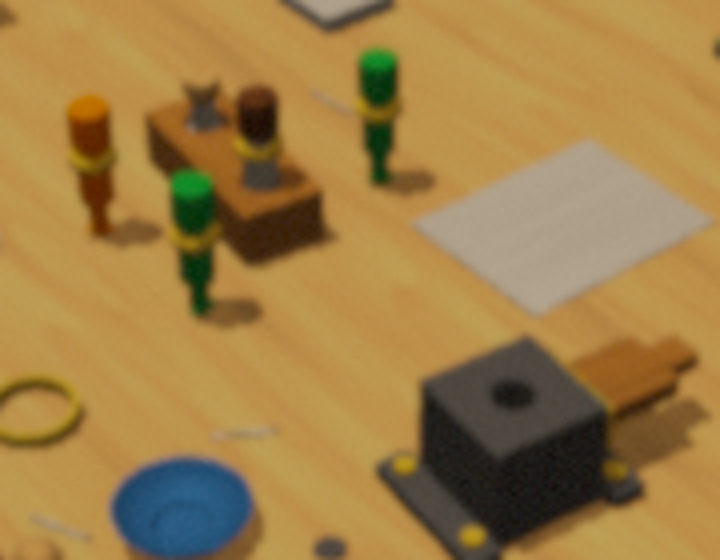

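View pics/zb.png

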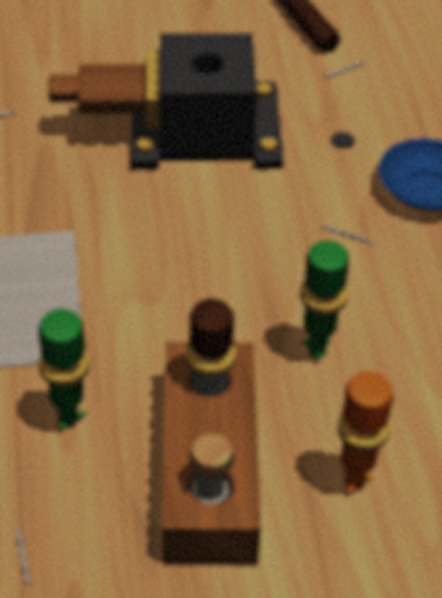

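```bash
python3 - <<'E'
from h import *
p,e=tri([ray('scene',218.7,294.5),ray('side',296.5,331.2)]);print('knob',p,e)
print(tri([ray('scene',288.5,358.3),ray('side',194.2,329.6)]), atz('scene',288.5,358.3,.08),atz('side',194.2,329.6,.08))
print(atz('scene',218.7,294.5,.103),atz('side',296.5,331.2,.103))
m=eyes.camera_model('wrist');R=cv2.Rodrigues(np.array(m['rvec']))[0];c=-R.T@np.array(m['tvec']).ravel();s=r.read_state()
T=np.array(s['eef_rot']);print('cam in tool',T.T@(c-s['position']),'axis',T.T@R.T[:,2],m['camera_matrix'])
# side: punch head, block corners
print('punch',atz('side',170+437/2.6,250+212/2.6,.089))
for n,rc in dict(orange=(170+380/2.6,250+369/2.6),g1=(170+255/2.6,250+329/2.6),g2=(170+322/2.6,250+61/2.6)).items(): print(n,atz('side',*rc,.11))
E
```

```text
knob [ 0.53937915 -0.13356336  0.10036007] [np.float64(0.0019993178998593715), np.float64(0.0019993178998595103)]
(array([0.57801617, 0.18813642, 0.07728279]), [np.float64(0.0018115883930216409), np.float64(0.0018115883930218614)]) [0.57810661 0.19062054 0.08      ] [0.57897739 0.18335819 0.08      ]
[ 0.53945959 -0.13002068  0.103     ] [ 0.54073292 -0.13696883  0.103     ]
cam in tool [ 0.00084831 -0.08095886 -0.12403598] axis [1.84330718e-04 3.11468223e-01 9.50256551e-01] [[371.64829954   0.         321.54761966]
 [  0.         371.64829954 245.32791359]
 [  0.           0.           1.        ]]
punch [ 0.53121085 -0.21788819  0.089     ]
orange [ 0.63935235 -0.19808475  0.11      ]
g1 [ 0.63428956 -0.08234743  0.11      ]
g2 [ 0.43689383 -0.12564667  0.11      ]
```

apply_moves --rows '[[[-16.6,-25,0],[0,0,0],1],[[-16.6,-25,0],[0,0,0],1],[[-16.6,-25,0],[0,0,0],1],[[-16.6,-25,0],[0,0,0],1],[[-16.6,-25,0],[0,0,0],1],[[-16.6,-25,0],[0,0,0],1],[[-16.6,-25,0],[0,0,0],1],[[-16.6,-25,0],[0,0,0],1],[[-16.6,-25,0],[0,0,0],1],[[-16.6,-25,0],[0,0,0],1],[[-16.6,-25,0],[0,0,0],1],[[-16.6,-25,0],[0,0,0],1],[[-16.6,-25,0],[0,0,0],1],[[-16.6,-25,0],[0,0,0],1],[[-16.6,-25,0],[0,0,0],1],[[-16.6,-25,0],[0,0,0],1],[[-16.6,-25,0],[0,0,0],1],[[-16.6,-25,0],[0,0,0],1]]'

```text
time: 2.7
position: [0.5402, -0.1326, 0.2609]
eef_rot: [[0.375, -0.927, 0.0], [-0.927, -0.375, -0.0], [0.0, -0.0, -1.0]]
wrist_force: [-0.5, -0.5, -0.4]
width: 1.0
```

apply_moves --rows '[[[0,0,0],[0,0,-7],1],[[0,0,0],[0,0,-7],1],[[0,0,0],[0,0,-7],1],[[0,0,0],[0,0,-7],1],[[0,0,0],[0,0,-7],1],[[0,0,0],[0,0,-7],1],[[0,0,0],[0,0,-7],1],[[0,0,0],[0,0,-7],1],[[0,0,0],[0,0,-7],1],[[0,0,0],[0,0,-7],1],[[0,0,0],[0,0,-7],1],[[0,0,0],[0,0,-7],1],[[0,0,0],[0,0,-7],1],[[0,0,0],[0,0,0],1],[[0,0,0],[0,0,0],1]]'

```text
time: 3.95
position: [0.5394, -0.1342, 0.2607]
eef_rot: [[0.922, 0.387, 0.0], [0.387, -0.922, 0.0], [0.0, -0.0, -1.0]]
wrist_force: [-0.1, 0.3, 1.4]
width: 0.996
```

```bash
python3 - <<'E'
from h import *
s=r.read_state(); print(s['time'],s['q'],s['position'],s['eef_rot'],s['wrist_force'])
cm=eyes.camera_model('wrist')
save('wrist','w1.png')
for t in('knob','screw','flange'):
    print(t,[(np.round(d['centre'],1).tolist(),round(d['conf'],2)) for d in eyes.boxes_of(t,'wrist')[:4]])
print('proj knob top',proj('wrist',[.540,-.1335,.12]))
E
```

```text
3.95 [ 0.51868575  0.65000455 -0.60334769  1.76449426  0.46416751  0.87324718
  0.10331825] [ 0.53939759 -0.13417666  0.26066754] [[ 9.22033099e-01  3.87111047e-01  2.75133714e-05]
 [ 3.87111023e-01 -9.22033063e-01  2.94441645e-04]
 [ 1.39349852e-04 -2.60834214e-04 -9.99999956e-01]] [-0.0777176   0.30928511  1.40116948]
knob [([213.8, 444.6], 0.95), ([328.2, 383.6], 0.91), ([173.0, 209.8], 0.85), ([229.7, 322.0], 0.8)]
screw [([232.4, 321.9], 0.95), ([170.6, 211.3], 0.92), ([328.1, 389.3], 0.84), ([300.9, 277.8], 0.69)]
flange [([211.1, 439.5], 0.84), ([326.5, 386.7], 0.78), ([225.0, 319.2], 0.75), ([171.8, 207.2], 0.7)]
proj knob top (np.float64(236.5954025397805), np.float64(322.4722777825511))
```

View pics/w1.png

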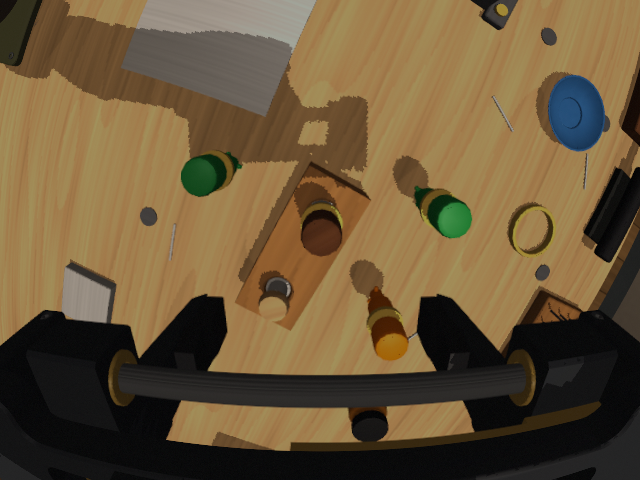

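The dark knob's top is at about wrist (235, 321), which matches the triangulated position. I'll refine it and then descend.

```bash
python3 - <<'E'
from h import *
im=cv2.imread('pics/w1.png')
c=im[180:275,280:375]; cv2.imwrite('pics/w1z.png',cv2.resize(c,None,fx=6,fy=6,interpolation=cv2.INTER_CUBIC))
cm=eyes.camera_model('wrist')
for rc in((235,321.5),(236,321.5),(234,321.5)): print(rc,atz('wrist',*rc,.12))
E
```

```text
(235, 321.5) [ 0.5388509  -0.13264094  0.12      ]
(236, 321.5) [ 0.53915332 -0.13335579  0.12      ]
(234, 321.5) [ 0.53854897 -0.13192724  0.12      ]
```

View pics/w1z.png

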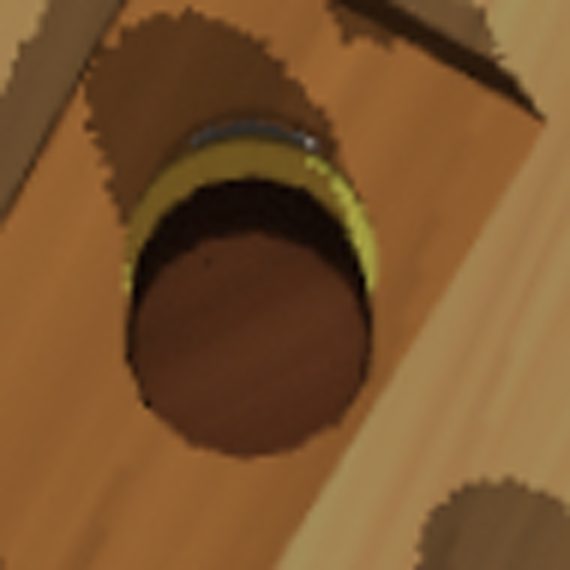

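apply_moves --rows '[[[0,0,20],[0,0,0],1],[[0,0,20],[0,0,0],1],[[0,0,20],[0,0,0],1],[[0,0,20],[0,0,0],1],[[0,0,20],[0,0,0],1],[[0,0,20],[0,0,0],1],[[0,0,16],[0,0,0],1],[[0,0,10],[0,0,0],1],[[0,0,6],[0,0,0],1],[[0,0,0],[0,0,0],1],[[0,0,0],[0,0,0],1]]'

```text
time: 5.07
position: [0.5399, -0.1339, 0.1091]
eef_rot: [[0.921, 0.39, 0.001], [0.39, -0.921, -0.0], [0.001, 0.0, -1.0]]
wrist_force: [0.4, 0.1, 0.6]
width: 1.001
```

apply_moves --rows '[[[0,0,0],[0,0,0],-1],[[0,0,0],[0,0,0],-1],[[0,0,0],[0,0,0],-1],[[0,0,0],[0,0,0],-1],[[0,0,0],[0,0,0],-1],[[0,0,0],[0,0,0],-1],[[0,0,0],[0,0,0],-1],[[0,0,0],[0,0,0],-1],[[0,0,0],[0,0,0],-1],[[0,0,0],[0,0,0],-1],[[0,0,0],[0,0,0],-1],[[0,0,0],[0,0,0],-1]]' --newtons 25

```text
time: 6.07
position: [0.5394, -0.134, 0.1087]
eef_rot: [[0.921, 0.391, -0.0], [0.391, -0.921, -0.0], [-0.0, 0.0, -1.0]]
wrist_force: [-0.8, 0.0, -0.6]
width: 0.355
```

apply_moves --rows '[[[0,0,-5],[0,0,0],-1],[[0,0,-10],[0,0,0],-1],[[0,0,-10],[0,0,0],-1],[[0,0,-15],[0,0,0],-1],[[0,0,-20],[0,0,0],-1],[[0,0,-20],[0,0,0],-1],[[0,0,-20],[0,0,0],-1],[[0,0,-15],[0,0,0],-1],[[0,0,-10],[0,0,0],-1],[[0,0,-5],[0,0,0],-1],[[0,0,0],[0,0,0],-1]]'

```text
time: 6.98
position: [0.5398, -0.1341, 0.24]
eef_rot: [[0.921, 0.39, 0.002], [0.39, -0.921, -0.0], [0.002, 0.001, -1.0]]
wrist_force: [-0.3, -0.1, -2.8]
width: 0.357
```

```bash
python3 - <<'E'
from h import *
s=r.read_state(); print(s['time'],s['q'],s['position'],s['wrist_force'],s['width'])
save('wrist','w2.png')
T=s['eef_rot']; d=np.array([.5785,.1865,0])-s['position']; print(T.T@d*1000, d)
E
```

```text
6.9833 [ 0.50850282  0.67564363 -0.58880265  1.78834668  0.49243648  0.82638131
  0.08127834] [ 0.53983792 -0.13405161  0.23995388] [-0.30249301 -0.09928886 -2.77990706] 0.3570104545748156
[ 160.34182888 -280.31192718  239.87845874] [ 0.03866208  0.32055161 -0.23995388]
```

View pics/w2.png

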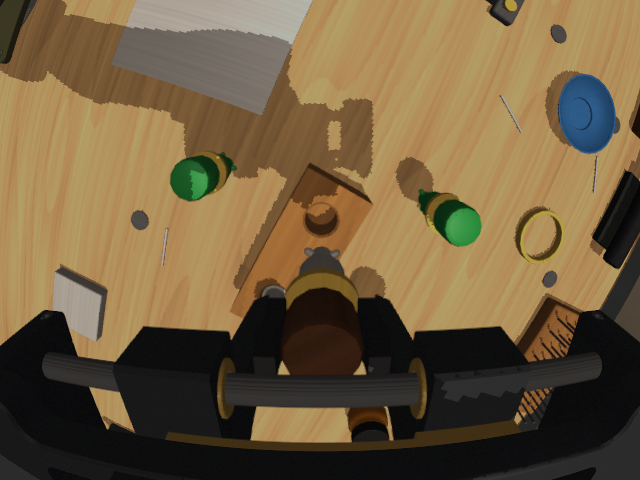

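apply_moves --rows '[[[5,-8,0],[0,0,0],-1],[[9,-16,0],[0,0,0],-1],[[10,-17.5,0],[0,0,0],-1],[[10,-17.5,0],[0,0,0],-1],[[10,-17.5,0],[0,0,0],-1],[[10,-17.5,0],[0,0,0],-1],[[10,-17.5,0],[0,0,0],-1],[[10,-17.5,0],[0,0,0],-1],[[10,-17.5,0],[0,0,0],-1],[[10,-17.5,0],[0,0,0],-1],[[10,-17.5,0],[0,0,0],-1],[[10,-17.5,0],[0,0,0],-1],[[10,-17.5,0],[0,0,0],-1],[[10,-17.5,0],[0,0,0],-1],[[10,-17.5,0],[0,0,0],-1],[[9,-16,0],[0,0,0],-1],[[7,-12,0],[0,0,0],-1],[[0,0,0],[0,0,0],-1],[[0,0,0],[0,0,0],-1]]'

```text
time: 8.62
position: [0.5769, 0.1863, 0.2379]
eef_rot: [[0.92, 0.392, -0.001], [0.392, -0.92, -0.001], [-0.002, 0.0, -1.0]]
wrist_force: [0.3, -1.2, -2.1]
width: 0.356
```

apply_moves --rows '[[[0,0,0],[0,0,-6],-1],[[0,0,0],[0,0,-6],-1],[[0,0,0],[0,0,-6],-1],[[0,0,0],[0,0,-6],-1],[[0,0,0],[0,0,-6],-1],[[0,0,0],[0,0,-6],-1],[[0,0,0],[0,0,-6],-1],[[0,0,0],[0,0,-6],-1],[[0,0,0],[0,0,-6],-1],[[0,0,0],[0,0,-6],-1],[[0,0,0],[0,0,-6],-1],[[0,0,0],[0,0,-6],-1],[[0,0,0],[0,0,-6],-1],[[0,0,0],[0,0,-6],-1],[[0,0,0],[0,0,-6],-1],[[0,0,0],[0,0,0],-1],[[0,0,0],[0,0,0],-1]]'

```text
time: 10.03
position: [0.5776, 0.1838, 0.2381]
eef_rot: [[-0.386, 0.922, -0.001], [0.922, 0.386, -0.002], [-0.001, -0.001, -1.0]]
wrist_force: [-0.0, -0.0, -2.7]
width: 0.356
```

```bash
python3 - <<'E'
from h import *
s=r.read_state(); print(s['time'],s['q'],s['position'],s['eef_rot'],s['wrist_force'],s['width'])
im=save('wrist','w3.png')
b=im[160:360,220:420][:,:,::-1]; cv2.imwrite('pics/w3z.png',cv2.resize(b,None,fx=3,fy=3,interpolation=cv2.INTER_CUBIC))
print(proj('wrist',[.5785,.1865,.08]),eyes.boxes_of('mouth','wrist'))
E
```

```text
10.0333 [ 0.10865099  0.84547244 -0.9522783   1.62654111  0.76264111  1.08327048
  0.90332466] [0.57762974 0.18384302 0.23807679] [[-3.86063776e-01  9.22471677e-01 -8.75518655e-04]
 [ 9.22471216e-01  3.86061928e-01 -1.74436856e-03]
 [-1.27112617e-03 -1.48107827e-03 -9.99998095e-01]] [-0.01753033 -0.03418806 -2.71357746] 0.356084829010331
(np.float64(233.78442353183814), np.float64(324.9237225886068)) [{'centre': [187.9, 352.4], 'conf': 0.62}]
```

View pics/w3.png

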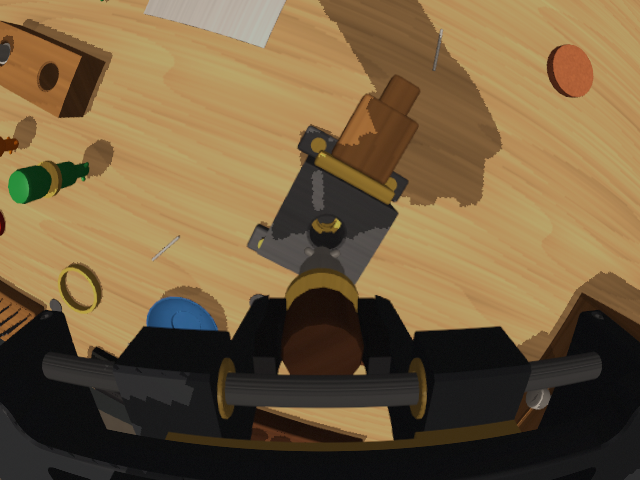

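View pics/w3z.png

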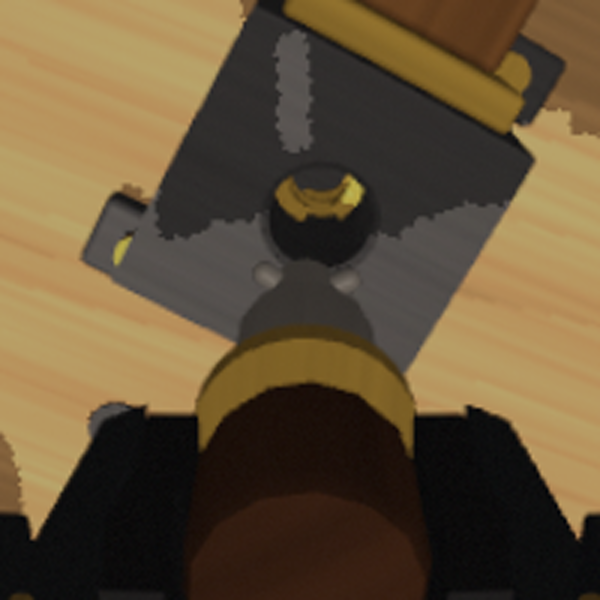

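```bash
python3 - <<'E'
from h import *
for rc in((231,326.7),(232,327)): print(atz('wrist',*rc,.08))
s=r.read_state();p=s['position'];z=p[2]-.1087+.006
print(proj('wrist',[p[0],p[1],z]),proj('wrist',[p[0],p[1],z+.008]))
for a in range(0,360,30):
  print(a,np.round((np.array(proj('wrist',[p[0]+.0127*np.cos(np.radians(a)),p[1]+.0127*np.sin(np.radians(a)),z+.008]))-[160,220])*3))
E
```

```text
[0.57591888 0.18736549 0.08      ]
[0.57658361 0.18790626 0.08      ]
(np.float64(255.393606751253), np.float64(322.93098992740295)) (np.float64(259.68258579001946), np.float64(322.96316272976134))
0 [351. 286.]
30 [354. 316.]
60 [344. 345.]
90 [321. 364.]
120 [292. 369.]
150 [264. 358.]
180 [246. 333.]
210 [242. 301.]
240 [253. 272.]
270 [277. 253.]
300 [306. 249.]
330 [333. 261.]
```

apply_moves --rows '[[[0,0,0],[0,0,-6],-1],[[0,0,0],[0,0,-6],-1],[[0,0,0],[0,0,-6],-1],[[0,0,0],[0,0,-6],-1],[[0,0,0],[0,0,-6],-1],[[0,0,0],[0,0,-6],-1],[[0,0,0],[0,0,-6],-1],[[0,0,0],[0,0,-6],-1],[[0,0,0],[0,0,-6],-1],[[0,0,0],[0,0,-6],-1],[[0,0,0],[0,0,0],-1],[[0,0,0],[0,0,0],-1]]'

```text
time: 11.13
position: [0.5776, 0.1855, 0.2385]
eef_rot: [[-0.992, 0.126, -0.0], [0.126, 0.992, -0.0], [0.0, -0.0, -1.0]]
wrist_force: [-0.3, 0.1, -1.6]
width: 0.35
```

```bash
python3 - <<'E'
from h import *
s=r.read_state(); print(s['time'],s['q'],s['position'],s['eef_rot'],s['wrist_force'],s['width'])
im=save('wrist','w4.png')
b=im[160:360,220:420][:,:,::-1]; cv2.imwrite('pics/w4z.png',cv2.resize(b,None,fx=3,fy=3,interpolation=cv2.INTER_CUBIC))
print(proj('wrist',[.5785,.1865,.08]))
E
```

```text
11.1333 [ 0.18740071  0.94279841 -1.18482215  1.62151579  0.91956494  1.23073605
  1.8236634 ] [0.57755497 0.18552305 0.23851302] [[-9.92002645e-01  1.26216898e-01 -2.18367333e-04]
 [ 1.26216988e-01  9.92002547e-01 -4.67403925e-04]
 [ 1.57626677e-04 -4.91227597e-04 -9.99999867e-01]] [-0.27943791  0.07816211 -1.61390387] 0.3502830501480819
(np.float64(233.67731327370325), np.float64(320.91808223678885))
```

View pics/w4z.png

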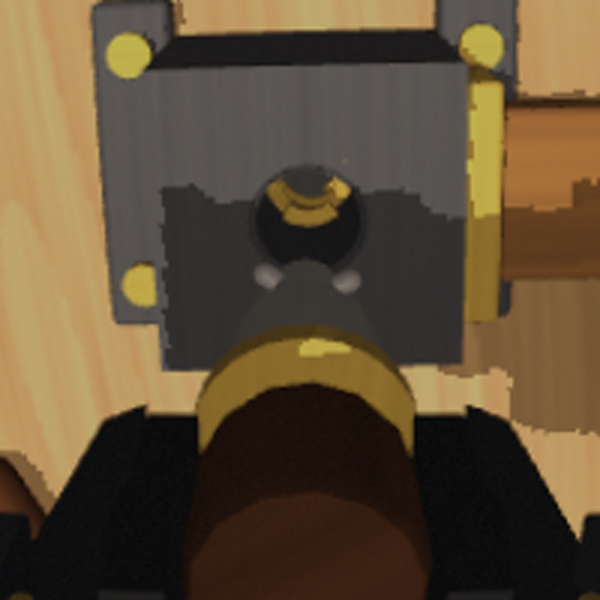

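```bash
python3 - <<'E'
from h import *
f=lambda x,y:(160+y/3,220+x/3)
s=r.read_state();p=s['position'];z=p[2]-.1087+.006+.008
print('mouth',atz('wrist',*f(306,216),.08))
# far/top edge, left, right
print('top',atz('wrist',*f(307,164),.08),'L',atz('wrist',*f(250,217),.08),'R',atz('wrist',*f(362,217),.08))
print('lugs z',z,atz('wrist',*f(266,275),z),atz('wrist',*f(348,280),z),p)
E
```

```text
mouth [0.57747662 0.18523487 0.08      ]
top [0.57545695 0.17128009 0.08      ] L [0.59218036 0.18364662 0.08      ] R [0.56283751 0.1873504  0.08      ]
lugs z 0.1439245172900191 [0.5850824  0.17856349 0.14392452] [0.56830873 0.18179123 0.14392452] [0.57758229 0.1855727  0.23862452]
```

apply_moves --rows '[[[0,0,10],[0,0,0],-1],[[0,0,12],[0,0,0],-1],[[0,0,12],[0,0,0],-1],[[0,0,8],[0,0,0],-1],[[0,0,0],[0,0,0],-1],[[0,0,0],[0,0,0],-1]]'

```text
time: 11.68
position: [0.5772, 0.1856, 0.1957]
eef_rot: [[-0.993, 0.122, -0.002], [0.122, 0.993, -0.001], [0.001, -0.001, -1.0]]
wrist_force: [0.1, 0.3, -2.4]
width: 0.355
```

```bash
python3 - <<'E'
from h import *
s=r.read_state(); p=s['position'];print(s['time'],p,s['wrist_force'],s['width'])
im=save('wrist','w5.png')
save('side','s5.png')
b=im[180:330,245:395][:,:,::-1]; cv2.imwrite('pics/w5z.png',cv2.resize(b,None,fx=5,fy=5,interpolation=cv2.INTER_CUBIC)[:600])
z=p[2]-.1087+.006
# draw predicted
def ring(c,rad,z): 
  return np.array([[ (v[1]-245)*5,(v[0]-180)*5] for v in (proj('wrist',[c[0]+rad*np.cos(a),c[1]+rad*np.sin(a),z]) for a in np.linspace(0,6.28,60))]).astype(np.int32)
o=cv2.resize(b,None,fx=5,fy=5,interpolation=cv2.INTER_CUBIC)
cv2.polylines(o,[ring(p,.014,.08)],True,(0,0,255),1)
cv2.polylines(o,[ring(p,.0127,z+.008)],True,(0,255,0),1)
cv2.polylines(o,[ring(p,.0075,z)],True,(255,255,0),1)
cv2.polylines(o,[ring(p,.016,z+.114)],True,(255,0,255),1)
cv2.polylines(o,[ring(p,.018,z+.067)],True,(255,0,255),1)
cv2.imwrite('pics/w5o.png',o[:600])
E
```

```text
11.6833 [0.57717131 0.18564372 0.19573252] [ 0.11917209  0.28428828 -2.3733776 ] 0.35457142799522917
```

View pics/w5o.png

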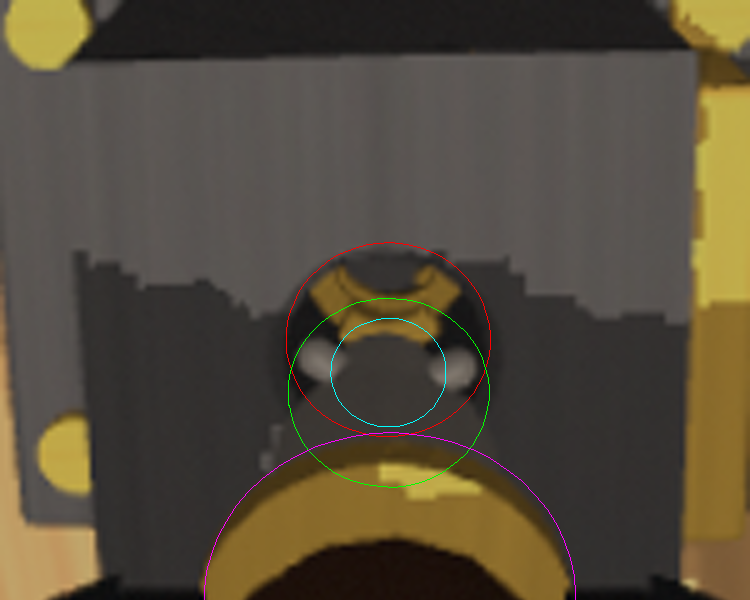

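```bash
python3 - <<'E'
import cv2,numpy as np
im=cv2.imread('pics/w5.png')[215:295,285:365]
o=cv2.resize(im,None,fx=7.5,fy=7.5,interpolation=cv2.INTER_CUBIC).astype(float)
o=np.clip(255*(o/110)**.6,0,255)
cv2.imwrite('pics/w5e.png',o.astype(np.uint8))
E
```

```text
(no output)
```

View pics/w5e.png

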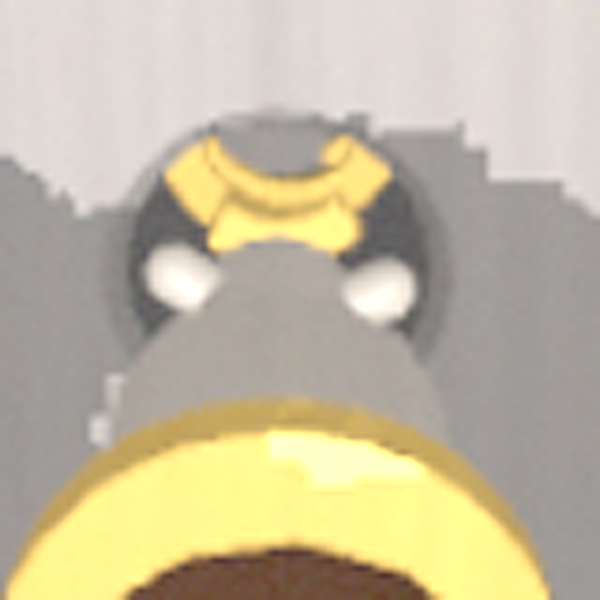

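apply_moves --rows '[[[0,0.6,0],[0,0,0],-1],[[0,0,4],[0,0,0],-1],[[0,0,4],[0,0,0],-1],[[0,0,4],[0,0,0],-1],[[0,0,4],[0,0,0],-1],[[0,0,4],[0,0,0],-1],[[0,0,4],[0,0,0],-1],[[0,0,4],[0,0,0],-1],[[0,0,4],[0,0,0],-1],[[0,0,0],[0,0,0],-1],[[0,0,0],[0,0,0],-1]]'

```text
time: 12.7
position: [0.5775, 0.1863, 0.1644]
eef_rot: [[-0.993, 0.122, -0.0], [0.122, 0.993, -0.0], [0.0, -0.0, -1.0]]
wrist_force: [1.2, 0.8, -2.4]
width: 0.355
```

```bash
python3 - <<'E'
from h import *
s=r.read_state(); p=s['position'];print(s['time'],p,s['wrist_force'],s['moment'],s['width'])
im=save('wrist','w6.png')[195:315,265:385][:,:,::-1]
o=np.clip(255*(cv2.resize(im,None,fx=5,fy=5,interpolation=cv2.INTER_CUBIC)/110.)**.6,0,255).astype(np.uint8)
cv2.imwrite('pics/w6e.png',o)
E
```

```text
12.7 [0.57754737 0.18633345 0.1644313 ] [ 1.15223574  0.80569954 -2.41883721] [ 0.12562822 -0.01026521 -0.02873886] 0.3550129273454944
```

View pics/w6e.png

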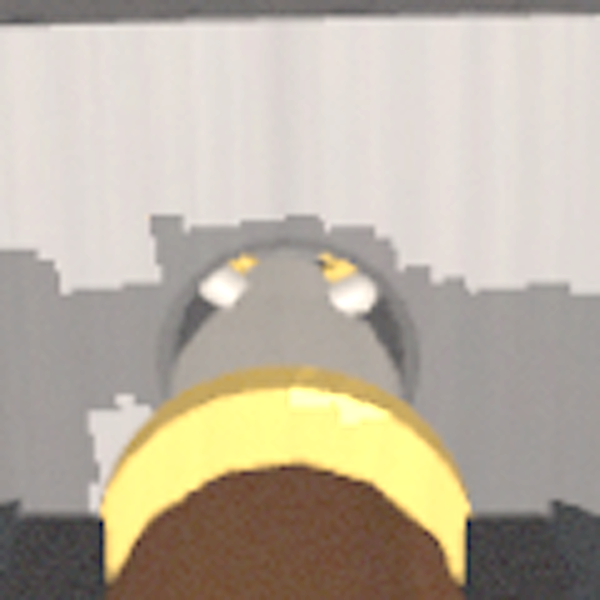

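apply_moves --rows '[[[0,0,2],[0,0,0],-1],[[0,0,2],[0,0,0],-1],[[0,0,2],[0,0,0],-1],[[0,0,2],[0,0,0],-1],[[0,0,2],[0,0,0],-1],[[0,0,2],[0,0,0],-1],[[0,0,0],[0,0,0],-1],[[0,0,0],[0,0,0],-1]]'

```text
time: 13.42
position: [0.5776, 0.1864, 0.1525]
eef_rot: [[-0.993, 0.122, -0.0], [0.122, 0.993, -0.0], [0.0, -0.0, -1.0]]
wrist_force: [-0.3, -1.0, -2.4]
width: 0.354
```

apply_moves --rows '[[[0,0,2],[0,0,0],-1],[[0,0,2],[0,0,0],-1],[[0,0,2],[0,0,0],-1],[[0,0,2],[0,0,0],-1],[[0,0,2],[0,0,0],-1],[[0,0,2],[0,0,0],-1],[[0,0,0],[0,0,0],-1],[[0,0,0],[0,0,0],-1]]'

```text
time: 14.08
position: [0.5775, 0.1864, 0.1405]
eef_rot: [[-0.993, 0.122, -0.0], [0.122, 0.993, -0.0], [0.0, -0.0, -1.0]]
wrist_force: [0.4, 0.5, -2.3]
width: 0.355
```

apply_moves --rows '[[[0,0,1.5],[0,0,0],-1],[[0,0,1.5],[0,0,0],-1],[[0,0,1.5],[0,0,0],-1],[[0,0,1],[0,0,0],-1],[[0,0,1],[0,0,0],-1],[[0,0,0],[0,0,0],-1],[[0,0,0],[0,0,0],-1]]'

```text
time: 14.67
position: [0.5775, 0.1864, 0.134]
eef_rot: [[-0.993, 0.122, -0.0], [0.122, 0.993, -0.0], [0.0, -0.0, -1.0]]
wrist_force: [-0.2, 0.7, -3.0]
width: 0.354
```

apply_moves --rows '[[[0,0,0.5],[0,0,0],-1],[[0,0,0.5],[0,0,0],-1],[[0,0,0],[0,0,0],-1]]'

```text
time: 14.92
position: [0.5776, 0.1865, 0.1332]
eef_rot: [[-0.993, 0.122, -0.0], [0.122, 0.993, 0.0], [0.0, 0.0, -1.0]]
wrist_force: [-0.9, -0.5, -2.8]
width: 0.36
```

apply_moves --rows '[[[0,0,0.5],[0,0,0],-1],[[0,0,0.5],[0,0,0],-1],[[0,0,0],[0,0,0],-1]]'

```text
time: 15.17
position: [0.5776, 0.1865, 0.1322]
eef_rot: [[-0.993, 0.122, -0.0], [0.122, 0.993, 0.0], [0.0, 0.0, -1.0]]
wrist_force: [-1.3, 0.9, -2.8]
width: 0.353
```

apply_moves --rows '[[[0,0,0.5],[0,0,0],-1],[[0,0,0],[0,0,0],-1]]'

```text
time: 15.33
position: [0.5777, 0.1866, 0.132]
eef_rot: [[-0.993, 0.122, 0.0], [0.122, 0.993, 0.0], [-0.0, 0.0, -1.0]]
wrist_force: [-1.5, -0.0, 0.6]
width: 0.354
```

apply_moves --rows '[[[0,0,0.5],[0,0,0],-1],[[0,0,0],[0,0,0],-1]]'

```text
time: 15.5
position: [0.5777, 0.1868, 0.1318]
eef_rot: [[-0.993, 0.122, 0.001], [0.122, 0.993, 0.001], [-0.001, 0.001, -1.0]]
wrist_force: [-2.0, -0.3, 3.7]
width: 0.356
```

apply_moves --rows '[[[0,0,0.5],[0,0,0],-1],[[0,0,0],[0,0,0],-1]]'

```text
time: 15.67
position: [0.5778, 0.1871, 0.1317]
eef_rot: [[-0.993, 0.122, 0.001], [0.122, 0.993, 0.001], [-0.001, 0.001, -1.0]]
wrist_force: [-2.6, 0.3, 6.5]
width: 0.354
```

apply_moves --rows '[[[0,0,0],[0,0,3],-1],[[0,0,0],[0,0,3],-1],[[0,0,0],[0,0,3],-1],[[0,0,0],[0,0,3],-1]]' --newtons 15

```text
time: 16.0
position: [0.5779, 0.1873, 0.1317]
eef_rot: [[-0.945, 0.328, 0.001], [0.328, 0.945, 0.002], [-0.001, 0.002, -1.0]]
wrist_force: [-2.2, 1.1, 5.0]
width: 0.358
```

```bash
cat > st.py <<'E'
from h import *
s=r.read_state(); print(round(s['time'],2),s['position'].round(4),s['wrist_force'].round(1),s['moment'].round(3),'yaw',np.degrees(np.arctan2(s['eef_rot'][1,0],s['eef_rot'][0,0])).round(1),'q',s['q'].round(2),round(s['width'],3))
E
python3 st.py
```

```text
16.0 [0.5779 0.1873 0.1317] [-2.2  1.1  5. ] [0.349 0.397 0.022] yaw 160.9 q [ 0.14  1.06 -1.06  1.7   1.05  1.06  1.52] 0.358
```

apply_moves --rows '[[[0,0,0],[0,0,3],-1],[[0,0,0],[0,0,3],-1],[[0,0,0],[0,0,3],-1],[[0,0,0],[0,0,3],-1]]'

```text
time: 16.33
position: [0.5778, 0.1874, 0.1317]
eef_rot: [[-0.856, 0.517, 0.001], [0.517, 0.856, 0.002], [-0.0, 0.002, -1.0]]
wrist_force: [-2.7, 1.4, 5.1]
width: 0.36
```

apply_moves --rows '[[[0,0,0],[0,0,3],-1],[[0,0,0],[0,0,3],-1],[[0,0,0],[0,0,3],-1],[[0,0,0],[0,0,3],-1]]'

```text
time: 16.67
position: [0.5778, 0.1873, 0.1313]
eef_rot: [[-0.73, 0.684, 0.001], [0.684, 0.73, 0.002], [0.0, 0.002, -1.0]]
wrist_force: [-1.1, 1.7, -0.2]
width: 0.359
```

```bash
python3 st.py
```

```text
16.67 [0.5778 0.1873 0.1313] [-1.1  1.7 -0.2] [0.47  0.158 0.024] yaw 136.9 q [ 0.11  1.02 -0.98  1.7   1.    1.    1.14] 0.359
```

apply_moves --rows '[[[0,0,0],[0,0,3],-1],[[0,0,0],[0,0,3],-1],[[0,0,0.5],[0,0,0],-1],[[0,0,0.5],[0,0,0],-1],[[0,0,0],[0,0,0],-1]]'

```text
time: 17.08
position: [0.5777, 0.1868, 0.1298]
eef_rot: [[-0.657, 0.754, 0.0], [0.754, 0.657, 0.001], [0.0, 0.001, -1.0]]
wrist_force: [-1.5, 1.0, 1.8]
width: 0.358
```

```bash
python3 st.py
```

```text
17.08 [0.5777 0.1868 0.1298] [-1.5  1.   1.8] [ 0.546  0.195 -0.01 ] yaw 131.1 q [ 0.11  1.02 -0.96  1.7   0.99  0.99  1.04] 0.358
```

apply_moves --rows '[[[0,0,0],[0,0,3],-1],[[0,0,0.5],[0,0,0],-1],[[0,0,0.5],[0,0,0],-1],[[0,0,0],[0,0,0],-1]]'

```text
time: 17.42
position: [0.5775, 0.1865, 0.1285]
eef_rot: [[-0.617, 0.787, -0.0], [0.787, 0.617, 0.0], [0.0, -0.0, -1.0]]
wrist_force: [-0.9, 2.4, -2.2]
width: 0.359
```

```bash
python3 st.py
```

```text
17.42 [0.5775 0.1865 0.1285] [-0.9  2.4 -2.2] [ 0.713  0.184 -0.058] yaw 128.1 q [ 0.1   1.02 -0.95  1.71  0.99  0.98  1.  ] 0.359
```

apply_moves --rows '[[[0.4,-0.3,0.5],[0,0,2],-1],[[0,0,0.7],[0,0,0],-1],[[0,0,0.7],[0,0,0],-1],[[0,0,0],[0,0,0],-1]]'

```text
time: 17.75
position: [0.5772, 0.1865, 0.1265]
eef_rot: [[-0.589, 0.808, -0.0], [0.808, 0.589, -0.0], [-0.0, -0.0, -1.0]]
wrist_force: [-1.4, 3.0, -2.0]
width: 0.358
```

```bash
python3 st.py
```

```text
17.75 [0.5772 0.1865 0.1265] [-1.4  3.  -2. ] [0.643 0.023 0.024] yaw 126.1 q [ 0.1   1.01 -0.94  1.71  0.99  0.97  0.96] 0.358
```

apply_moves --rows '[[[0.4,0,0.5],[0,0,0],-1],[[0,0,0.5],[0,0,0],-1],[[0,0,0.5],[0,0,0],-1],[[0,0,0],[0,0,0],-1]]'

```text
time: 18.08
position: [0.577, 0.1865, 0.1251]
eef_rot: [[-0.588, 0.809, 0.0], [0.809, 0.588, -0.001], [-0.001, -0.0, -1.0]]
wrist_force: [0.6, 0.7, -2.8]
width: 0.356
```

apply_moves --rows '[[[0,0,0.5],[0,0,0],-1],[[0,0,0.5],[0,0,0],-1],[[0,0,0],[0,0,0],-1]]'

```text
time: 18.33
position: [0.5772, 0.1867, 0.1245]
eef_rot: [[-0.588, 0.809, 0.001], [0.809, 0.588, -0.0], [-0.001, 0.0, -1.0]]
wrist_force: [-0.2, 0.1, -0.6]
width: 0.359
```

apply_moves --rows '[[[0,0,0.5],[0,0,0],-1],[[0,0,0.5],[0,0,0],-1],[[0,0,0],[0,0,0],-1]]'

```text
time: 18.58
position: [0.5775, 0.1871, 0.1241]
eef_rot: [[-0.588, 0.809, 0.002], [0.809, 0.588, 0.0], [-0.001, 0.002, -1.0]]
wrist_force: [0.3, -0.4, 4.8]
width: 0.356
```

```bash
python3 st.py
```

```text
18.58 [0.5775 0.1871 0.1241] [ 0.3 -0.4  4.8] [ 0.133 -0.169 -0.009] yaw 126.0 q [ 0.1   1.02 -0.94  1.71  0.99  0.96  0.96] 0.356
```

apply_moves --rows '[[[0,0,0],[0,0,3],-1],[[0,0,0],[0,0,3],-1],[[0,0,0.2],[0,0,3],-1],[[0,0,0.2],[0,0,3],-1]]'

```text
time: 18.92
position: [0.5773, 0.1869, 0.1233]
eef_rot: [[-0.404, 0.915, 0.001], [0.915, 0.404, 0.0], [-0.0, 0.001, -1.0]]
wrist_force: [0.6, 1.0, 3.6]
width: 0.359
```

```bash
python3 st.py
```

```text
18.92 [0.5773 0.1869 0.1233] [0.6 1.  3.6] [ 0.216 -0.184  0.01 ] yaw 113.8 q [ 0.08  1.   -0.9   1.71  0.96  0.93  0.76] 0.359
```

apply_moves --rows '[[[0,0,0.25],[0,0,3],-1],[[0,0,0.25],[0,0,3],-1],[[0,0,0.25],[0,0,3],-1],[[0,0,0.25],[0,0,3],-1],[[0,0,0.25],[0,0,3],-1]]'

```text
time: 19.33
position: [0.5773, 0.187, 0.122]
eef_rot: [[-0.154, 0.988, 0.001], [0.988, 0.154, 0.0], [0.0, 0.001, -1.0]]
wrist_force: [0.5, 0.6, 1.7]
width: 0.358
```

```bash
python3 st.py
```

```text
19.33 [0.5773 0.187  0.122 ] [0.5 0.6 1.7] [ 0.197 -0.256 -0.027] yaw 98.8 q [ 0.05  0.98 -0.84  1.71  0.92  0.89  0.53] 0.358
```

apply_moves --rows '[[[0,0,0.25],[0,0,3],-1],[[0,0,0.25],[0,0,3],-1],[[0,0,0.25],[0,0,3],-1],[[0,0,0.25],[0,0,3],-1],[[0,0,0.25],[0,0,3],-1],[[0,0,0.25],[0,0,3],-1]]'

```text
time: 19.83
position: [0.5773, 0.187, 0.1205]
eef_rot: [[0.159, 0.987, 0.001], [0.987, -0.159, 0.0], [0.0, 0.001, -1.0]]
wrist_force: [0.3, 1.0, 2.7]
width: 0.356
```

```bash
python3 st.py
```

```text
19.83 [0.5773 0.187  0.1205] [0.3 1.  2.7] [ 0.145 -0.246 -0.019] yaw 80.8 q [ 0.02  0.96 -0.77  1.71  0.87  0.84  0.26] 0.356
```

apply_moves --rows '[[[0,0,0.25],[0,0,3],-1],[[0,0,0.25],[0,0,3],-1],[[0,0,0.25],[0,0,3],-1],[[0,0,0.25],[0,0,3],-1],[[0,0,0.25],[0,0,3],-1]]'

```text
time: 20.25
position: [0.5773, 0.187, 0.1193]
eef_rot: [[0.409, 0.912, 0.001], [0.912, -0.409, 0.0], [0.001, 0.001, -1.0]]
wrist_force: [-0.7, 1.3, 2.6]
width: 0.357
```

```bash
python3 st.py
```

```text
20.25 [0.5773 0.187  0.1193] [-0.7  1.3  2.6] [ 0.109 -0.281  0.071] yaw 65.8 q [-0.01  0.95 -0.71  1.72  0.83  0.8   0.03] 0.357
```

apply_moves --rows '[[[0,0,0.25],[0,0,3],-1],[[0,0,0.25],[0,0,3],-1],[[0,0,0.25],[0,0,3],-1],[[0,0,0.25],[0,0,3],-1],[[0,0,0.25],[0,0,3],-1]]'

```text
time: 20.67
position: [0.5773, 0.1869, 0.118]
eef_rot: [[0.631, 0.775, 0.001], [0.775, -0.631, 0.0], [0.001, 0.001, -1.0]]
wrist_force: [1.2, 0.5, 2.9]
width: 0.36
```

```bash
python3 st.py
```

```text
20.67 [0.5773 0.1869 0.118 ] [1.2 0.5 2.9] [ 0.104 -0.224 -0.026] yaw 50.8 q [-0.04  0.93 -0.65  1.72  0.77  0.77 -0.19] 0.36
```

apply_moves --rows '[[[0,0,0.25],[0,0,3],-1],[[0,0,0.25],[0,0,3],-1],[[0,0,0.25],[0,0,3],-1],[[0,0,0.25],[0,0,3],-1],[[0,0,0.25],[0,0,3],-1]]'

```text
time: 21.08
position: [0.5774, 0.1869, 0.1168]
eef_rot: [[0.811, 0.586, 0.001], [0.586, -0.811, -0.0], [0.001, 0.001, -1.0]]
wrist_force: [0.2, 0.3, 1.8]
width: 0.357
```

```bash
python3 st.py
```

```text
21.08 [0.5774 0.1869 0.1168] [0.2 0.3 1.8] [ 0.063 -0.174  0.001] yaw 35.8 q [-0.07  0.92 -0.58  1.72  0.71  0.73 -0.4 ] 0.357
```

Home should be at a TCP z of about 0.1155, so about 15° remains. I'll take smaller steps from here.

apply_moves --rows '[[[0,0,0.25],[0,0,3],-1],[[0,0,0.25],[0,0,3],-1],[[0,0,0.25],[0,0,3],-1]]'

```text
time: 21.33
position: [0.5773, 0.1869, 0.116]
eef_rot: [[0.892, 0.452, 0.001], [0.452, -0.892, 0.0], [0.001, 0.0, -1.0]]
wrist_force: [0.9, 0.8, 2.2]
width: 0.357
```

```bash
python3 st.py
```

```text
21.33 [0.5773 0.1869 0.116 ] [0.9 0.8 2.2] [ 0.071 -0.21   0.033] yaw 26.8 q [-0.09  0.91 -0.54  1.72  0.68  0.7  -0.53] 0.357
```

apply_moves --rows '[[[0,0,0.2],[0,0,2],-1],[[0,0,0.2],[0,0,2],-1]]'

```text
time: 21.5
position: [0.5773, 0.1871, 0.1157]
eef_rot: [[0.921, 0.389, 0.001], [0.389, -0.921, 0.0], [0.001, 0.0, -1.0]]
wrist_force: [-0.5, 0.7, 3.5]
width: 0.355
```

```bash
python3 st.py
```

```text
21.5 [0.5773 0.1871 0.1157] [-0.5  0.7  3.5] [ 0.127 -0.124  0.034] yaw 22.9 q [-0.1   0.9  -0.52  1.72  0.66  0.7  -0.58] 0.355
```

apply_moves --rows '[[[0,0,0.15],[0,0,2],-1],[[0,0,0.15],[0,0,2],-1]]'

```text
time: 21.67
position: [0.5774, 0.1872, 0.1157]
eef_rot: [[0.946, 0.324, 0.001], [0.324, -0.946, 0.0], [0.001, 0.0, -1.0]]
wrist_force: [-0.2, 0.4, 5.1]
width: 0.358
```

```bash
python3 st.py
```

```text
21.67 [0.5774 0.1872 0.1157] [-0.2  0.4  5.1] [-0.019 -0.042  0.019] yaw 18.9 q [-0.11  0.9  -0.5   1.72  0.64  0.69 -0.63] 0.358
```

apply_moves --rows '[[[0,0,0.1],[0,0,2],-1],[[0,0,0.1],[0,0,2],-1]]'

```text
time: 21.83
position: [0.5775, 0.1872, 0.1157]
eef_rot: [[0.966, 0.257, 0.002], [0.257, -0.966, 0.0], [0.002, 0.0, -1.0]]
wrist_force: [-0.6, 0.5, 6.8]
width: 0.358
```

```bash
python3 st.py
```

```text
21.83 [0.5775 0.1872 0.1157] [-0.6  0.5  6.8] [-0.042 -0.064  0.052] yaw 14.9 q [-0.12  0.9  -0.49  1.72  0.62  0.68 -0.69] 0.358
```

z has stopped at 0.1157 while the force rises, so the flange is home. That matches the 16.5 mm drop from the flat. Now I'll let go and check.

apply_moves --rows '[[[0,0,-0.5],[0,0,0],-1],[[0,0,0],[0,0,0],-0.1],[[0,0,0],[0,0,0],0.1],[[0,0,0],[0,0,0],0.3],[[0,0,0],[0,0,0],0.4],[[0,0,0],[0,0,0],0.4],[[0,0,0],[0,0,0],0.4],[[0,0,0],[0,0,0],0.4]]'

```text
time: 22.5
position: [0.5769, 0.1868, 0.1152]
eef_rot: [[0.966, 0.259, -0.0], [0.259, -0.966, -0.0], [-0.0, 0.0, -1.0]]
wrist_force: [-0.4, -0.8, -0.4]
width: 0.697
```

apply_moves --rows '[[[0,0,-5],[0,0,0],0.4],[[0,0,-10],[0,0,0],0.4],[[0,0,-15],[0,0,0],0.4],[[0,0,-15],[0,0,0],0.4],[[0,0,-15],[0,0,0],0.4],[[0,0,-15],[0,0,0],0.4],[[0,0,-15],[0,0,0],0.4],[[0,0,-10],[0,0,0],0.4],[[0,0,0],[0,0,0],0.4],[[0,0,0],[0,0,0],0.4]]'

```text
time: 23.33
position: [0.5771, 0.1869, 0.2159]
eef_rot: [[0.966, 0.259, 0.001], [0.259, -0.966, 0.0], [0.001, 0.0, -1.0]]
wrist_force: [-0.4, -1.1, -0.2]
width: 0.696
```

```bash
python3 st.py; python3 - <<'E'
from h import *
a=save('wrist','w9.png');b=save('side','s9.png');c=save('scene','c9.png')
o=np.hstack([cv2.resize(x[:,:,::-1],(400,400),interpolation=cv2.INTER_CUBIC) for x in (a[150:350,220:420],b[130:250,270:390])])
cv2.imwrite('pics/z9.png',o)
E
```

```text
23.33 [0.5771 0.1869 0.2159] [-0.4 -1.1 -0.2] [-0.061 -0.104  0.067] yaw 15.0 q [-0.07  0.77 -0.57  1.66  0.52  0.87 -0.6 ] 0.696
```

View pics/z9.png

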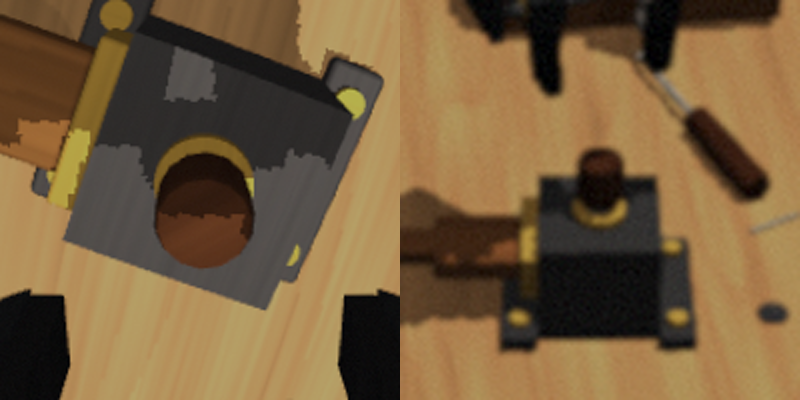

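View pics/s9.png

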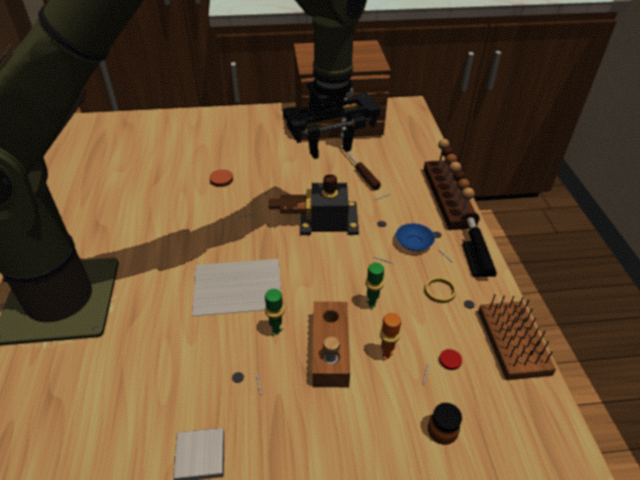

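```bash
python3 - <<'E'
from h import *
print(ticket.job_done())
E
```

```text
the job is handed in; nothing more can be done
None
```

The screw is out of the stand and screwed into the block until its flange stopped home. I let go of it, raised the gripper clear and handed the job in at about 23.5 s of the 72 s. Handing in reports no verdict.

- **Finding the thread:** the lugs touched the flat at TCP z ≈ 0.132 m, with about 9 N of push. I turned the screw clockwise about 36° before it began to drop. It then sank 8 mm with no more than about 7 N.
- **Screwing in:** I turned it about 100° clockwise, following the 30 mm lead, with a gentle 15 N grip. It turned freely.
- **Home:** it stopped at z = 0.1157 m, which is 16.3 mm below the flat against 16.5 mm expected. The last 8° or so gave no further descent and the force rose to about 9 N net, so I stopped there.
- **Final pictures:** the screw is upright in the middle of the well with its flange on the block. The gripper is about 100 mm above, open and touching nothing. The bystanders that I compared in the side view look unmoved.

The pictures cannot resolve a gap under the flange of less than about a millimetre, so "fully home" rests on the feel and the measured height. The scene camera's first estimate of the mouth's y differed from the side camera's by 7 mm. I settled the position with the wrist camera.

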